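# Clamp a glued half-tube in the craft-table gluing jig

## Task

The red-brown half-tube on its plywood base has just been glued and lies in the gluing jig: with a finger, push the blue clamp strap round until it is fully over the half-tube against its stop, and only then press the orange cam lever all the way down so that the rubber pad clamps the piece. Pick nothing up, leave the glued piece where it lies and everything else on the table undisturbed, and finish with the hand clear.

Things in the scene. Friction and masses are not known exactly. Their poses are not given: they have to be found in the camera images.
- jig: Gluing jig fixed to the table: a birch board 200 x 260 x 18 mm (x, y, z). Origin: centre of the board's underside, at table height. Its steel post (26 mm diameter) stands at jig x = 0, y = +80 mm; the glued piece lies at jig x = 0, y = -30 mm between low wooden pegs. The clamp head (strap on one side of the post, cam lever on the opposite side, turning together) swings on the post.
- pivot (a point): Point on the vertical axis of the post, 118 mm above the table; the lever's hinge pin also passes through it.
- swing (a joint): Angle of the clamp head about the post, rad; grows clockwise seen from above. The strap points along the jig's -y (over the glued piece) at 1.75, which is its hard stop; at 0 it is parked, pointing about along the jig's +x (10 degrees towards jig +y). Starts between 0 and 0.6. Stays where it is left; pushing it 90 mm from the post takes about 1.5 to 3 N.
- strap_end (a point): Middle of the free end of the blue strap, a straight bar 24 mm wide and 20 mm tall that reaches 135 mm from the post axis; with the lever up its underside is 82 mm and its top 102 mm above the table (it sinks 10 mm as the lever goes down). The line from the pivot to this point is the strap's direction. The vertical side faces of the bar, between 40 and 135 mm from the post, are free to push.
- lever (a joint): Angle of the orange cam lever about its level hinge pin through the pivot, rad: 0 is up (sloping 50 degrees above level, away from the strap), 0.873 is fully down and level, its hard stop. Starts between 0 and 0.12. It stays where it is left; pressing it down takes about 5 to 12 N at 50 mm from the post. As it goes down the strap and pad sink 10 mm in proportion.
- lever_end (a point): Middle of the free end of the orange lever, a bar 20 mm wide and 10 mm thick reaching 110 mm from the pivot, always on the side of the post opposite to the strap. About 202 mm above the table when up, 118 mm (top face 123 mm) when fully down. A straight-down press 55 mm (level distance) from the post axis carries it all the way from up to down.
- pad: Black rubber pad, 30 mm diameter and 11 mm thick, under the strap 110 mm from the post axis; origin at the centre of its underside, 64 mm above the table with the lever up. Sprung: with the lever fully down over the piece it presses with about 14 N.
- work: The glued piece, loose: plywood base 160 x 90 x 8 mm with a red-brown half-tube (32 mm radius, 140 mm long along its own x) on it, 40 mm tall in all; its top is 58 mm above the table. Origin: centre of its underside, resting on the jig board 18 mm above the table.
- spare_tube: Bystander: plain cardboard half-tube, 120 mm long, 57 mm wide, 29 mm tall. Origin: centre of its underside.
- paint_bottle: Bystander: white paint bottle, 60 mm diameter, 170 mm tall. Origin: centre of its underside.
- glue_jar: Bystander: white glue jar with a blue band, 72 mm diameter, 90 mm tall. Origin: centre of its underside.
- glue_dish: Bystander: white dish, 64 mm across, 25 mm tall. Origin: centre of its underside.
- jar_lid: Bystander: cream lid lying flat, 68 mm diameter, 13 mm tall. Origin: centre of its underside.
- brush: Bystander: paint brush lying flat, 170 mm long along its own x. Origin: on its underside.
- stamp: Bystander: wooden block, 50 x 35 x 30 mm. Origin: centre of its underside.
Mind the look-alikes: they are no part of the job. Several things have the shape of the work; the one meant has the colours described above.

How it is judged:
By the outcome, as a careful person would: the job done as asked, in the order asked, and still so for the second after the job is handed in, with the robot touching nothing.
It also fails if it takes over 51 s, if anything falls off the work surface, if the arm or the gripper's body presses on something with over 40 N, if the wrist force passes 120 N, or if a joint passes its speed limit or range.

## Robot

A 7-joint arm with a two-finger parallel gripper is mounted at the origin on the work surface. World frame = base frame: x ahead of the robot, y to its left, z up, the work surface at z = 0. Lengths are in m, angles in rad, forces in N, time in s.
With the tool pointing down it reaches from about 0.4 to 0.9 m from the base axis. Payload 5.5 kg.
Tool frame: the origin (TCP) lies on the centre line of the jaws, within the pads' length; the fingertips stand 11 mm ahead of it and the grasp point (between the pads) lies 8 mm behind it; z points along the fingers, y is the direction in which the jaws open and shut (so a half turn about z gives the same grasp; the last joint's range is limited). The gripper opens to 92 mm and grips with 3 to 60 N. Pads are 19 mm wide; open, the fingers measure 130 mm over their backs; the gripper's body (75 mm by 190 mm) begins 47 mm behind the grasp point.
Start: joints at [-0.88, 0.501, -0.427, 1.55, 0.221, 1.138, -0.21], TCP at [0.27, 0.591, 0.238] pointing down, gripper open.
Joint ranges: [-2.88, 2.88], [-0.31, 2.03], [-1.54, 1.56], [0.2, 2.42], [-1.41, 4.55], [0.19, 2.02], [-2.57, 2.57]. Speed limits (rad/s): [2.57, 2.57, 3.14, 3.14, 3.14, 3.14, 3.14].

## Interface

Orientations are given as a rotation vector (axis times angle).
In Python, from station import r gives the robot as it stands.
- The arm moves only by the tool drive_tool, never from a script. Its argument "steps" is a list of rows, each a list of 7 numbers: the shift along the world's x, y, z in cm, then the turn, a rotation vector about the world's x, y, z in rad, then the closure, from 0 (fully open) to 1 (shut). In form: [[dx, dy, dz, ax, ay, az, hand], ...]. A call has 1 to 10 rows; each row is the pose to reach, as a shift and turn from the pose commanded when the call began; what a row does not reach only later rows make up. A row lasts 1/8 s, in which the tool goes at most 62.5 mm and 10.7 degrees, less where a joint would pass 70% of its speed; a pose out of reach is approached as far as the arm can. A call with a gripper value outside its range is refused whole. The fingers move at their own pace and stop on an object; "force" is the grip in N (left out, the last holds). Time passes only in rows, so rows that repeat a pose let the fingers close. It gives the time, the measured TCP pose, the force and the opening at its end, in the units of the state.
- r.observe(): the state, without advancing time (a new reading comes with each control period).
- r.read_camera(name): name is "scene" or "top" or "wrist"; returns the picture (420x560x3 uint8, red, green, blue); there is no depth.
- r.calibration(name): a dict with "intrinsics" (3x3 intrinsics, pixels), "distortion" ([k1, k2, p1, p2, k3] as OpenCV has them; the pictures are not rectified), "xyz" and "rotation" of the camera in the world. Camera axes: x right, y down, z forward; pixel columns grow to the right and rows downward; lengths in m; the calibration is good to about 2 mm. A picture is of the moment at which its call begins: read the wrist's pose just before it. calibration takes no time and is no camera call; for the wrist camera it gives the pose at the moment of the call.
- r.close_job(): hands the job in, once; it reports no verdict.
The state is a dict: "clock": time; "joints": joint angles; "joint_vel": joint speeds; "tau": joint torques, N m; "position": TCP position; "tool_rot": TCP orientation; "contact_force": force on the tool from outside, world axes, zero at the start; "ft_torque": the same for the moment, N m; "opening": opening from 0.0 (shut) to 1.0 (fully open).
Only numpy, scipy, OpenCV 4.12 (cv2) and the standard library are available. Lean on these libraries where they do the work, as an engineer would, in place of code of your own. Each camera call takes 0.05 s, during which the arm holds its last target.

## Working session

There is one attempt and no reset: what is moved stays moved. The work goes in short steps, Python scripts to look and compute and a tool call to move; the robot and the scene stay as the last step left them, time stands still between calls to the robot, and variables do not carry over. Pictures are saved under pics/ and viewed, and the job is handed in when it is done.

Besides the shell and the picture viewer there is one more tool, called after "Emit:" by a JSON object that holds its "name" and its "arguments", one argument or row to a line. drive_tool: Moves the arm, as the interface text tells. Its arguments: {"type":"object","properties":{"steps":{"type":"array"},"force":{"type":"number"}},"required":["steps"]}

```bash
mkdir -p pics
python3 - <<'E'
from station import r
import cv2
s=r.observe();print(s['clock'],s['position'],s['tool_rot'],s['contact_force'],s['opening'])
for n in("scene","top"):
    im=r.read_camera(n);cv2.imwrite(f"pics/{n}0.png",im[:,:,::-1]);c=r.calibration(n);print(n,c)
E
```

```text
0.0 [0.26939299 0.59078194 0.23664736] [-6.66584864e-01 -3.06954032e+00  3.02729170e-03] [ 0.17750969  0.29094068 -0.13450811] 1.0019164715564868
scene {'intrinsics': array([[495.6713797 ,   0.        , 269.32310648],
       [  0.        , 495.6713797 , 204.01010628],
       [  0.        ,   0.        ,   1.        ]]), 'distortion': array([-0.06149441,  0.        ,  0.        ,  0.        ,  0.        ]), 'xyz': array([1.17717493, 0.64234858, 1.00505566]), 'rotation': array([-1.06328861, -2.39288472,  1.07551423])}
top {'intrinsics': array([[389.85276464,   0.        , 279.59435663],
       [  0.        , 389.85276464, 211.36174558],
       [  0.        ,   0.        ,   1.        ]]), 'distortion': array([-0.01065619,  0.        ,  0.        ,  0.        ,  0.        ]), 'xyz': array([ 0.29899492, -0.0109857 ,  1.34761235]), 'rotation': array([-2.12119667,  2.17672849, -0.15317776])}
```

View pics/scene0.png

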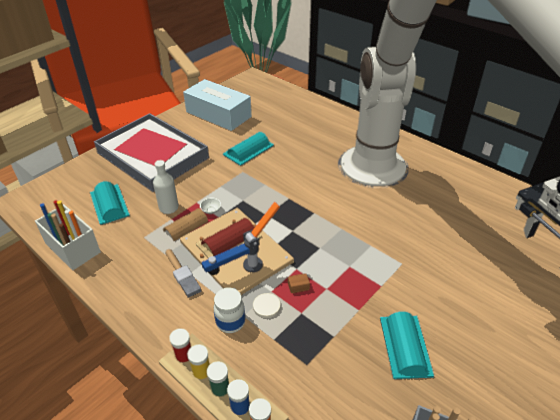

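View pics/top0.png

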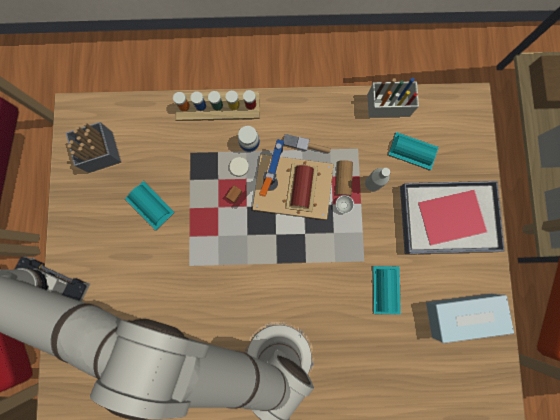

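The top view shows the jig at about (292,185) with the red-brown tube at (302,187), the blue strap at (276,158) and the orange lever at (267,184). The look-alikes are the teal half-tubes at (150,205), (413,151) and (386,290) and the cardboard one at (344,177). Only the piece at (302,187) is red-brown on plywood in the jig. I'll confirm that in an enlarged crop.

Run:
```python
import cv2,numpy as np
a=cv2.imread('pics/top0.png')[120:240,220:380];b=cv2.imread('pics/scene0.png')[180:340,140:320]
a=cv2.resize(a,None,fx=5,fy=5,interpolation=cv2.INTER_CUBIC);b=cv2.resize(b,None,fx=3.7,fy=3.7,interpolation=cv2.INTER_CUBIC)
cv2.imwrite('pics/ctop.png',a);cv2.imwrite('pics/csc.png',b)
```

```text
(no output)
```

View pics/ctop.png

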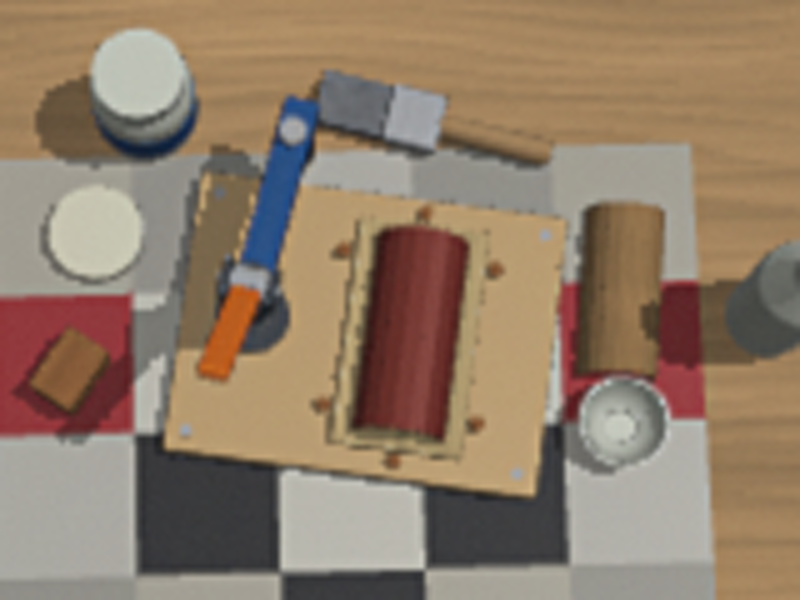

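View pics/csc.png

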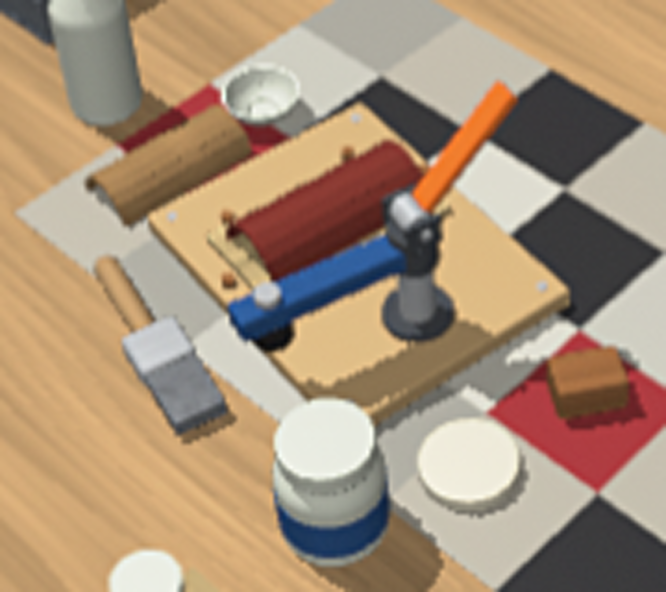

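The crop confirms it: the red-brown half-tube on plywood sits between the pegs, and the jig's clamp has the blue strap and orange lever. Next I measure by casting rays.

```bash
cat > h.py <<'E'
import numpy as np,cv2
from scipy.spatial.transform import Rotation as R
def ray(c,uv):
    p=cv2.undistortPoints(np.array([[uv]],float),c['intrinsics'],c['distortion'])[0,0]
    return R.from_rotvec(c['rotation']).apply([p[0],p[1],1.0])
def onz(c,uv,z):
    d=ray(c,uv);o=c['xyz'];return o+d*(z-o[2])/d[2]
def proj(c,P):
    rv=R.from_rotvec(c['rotation']).inv();t=-rv.apply(c['xyz'])
    return cv2.projectPoints(np.array(P,float).reshape(-1,1,3),rv.as_rotvec(),t,c['intrinsics'],c['distortion'])[0][:,0]
E
python3 - <<'E'
from station import r
from h import *
t=r.calibration('top');s=r.calibration('scene')
T=lambda x,y,z:onz(t,(220+x/5-.4,120+y/5-.4),z)
S=lambda x,y,z:onz(s,(140+x/3.7-.4,180+y/3.7-.4),z)
C=[T(*p,.018) for p in[(203,172),(567,215),(537,497),(163,450)]]
for c in C:print(c)
print('screws',[T(*p,.018)[:2].round(4) for p in[(218,191),(545,235),(517,473),(185,430)]],[S(*p,.018)[:2].round(4) for p in [(171,215),(356,117),(542,286)]])
ctr=np.mean(C,0);ey=(C[0]+C[3]-C[1]-C[2])[:2];ey/=np.linalg.norm(ey);ex=(C[0]+C[1]-C[2]-C[3])[:2];ex/=np.linalg.norm(ex);print(ctr,ex,ey,np.degrees(np.arctan2(ex[1],ex[0])),np.degrees(np.arctan2(-ey[0],ey[1])))
for p in C:print(np.linalg.norm(p-C[0]))
post=ctr[:2]+.08*ey;print('post',post)
e=T(300,98,.102);print('strap end top',e,np.linalg.norm(e[:2]-post))
e2=S(245,320,.097);print('strap end scene',e2)
for z in(.18,.19,.2):print('lever',T(212,378,z),S(507,92,z))
print('post base',T(254,315,.02),S(418,312,.02))
for n,v in dict(jar=(138,75,.09),lid=(97,232,.013),brush=(355,105,.01),stamp=(70,365,.03),spare=(622,290,.029),dish=(622,420,.025)).items():print(n,T(*v)[:2])
print('bottle',onz(s,(166,210),0),onz(t,(386,170),.17),)
E
```

```text
[0.69291693 0.04746045 0.018     ]
[ 0.65521251 -0.20724323  0.018     ]
[ 0.45664547 -0.17762546  0.018     ]
[0.4959242  0.07873971 0.018     ]
screws [array([0.6789, 0.0372]), array([ 0.6412, -0.1912]), array([ 0.4736, -0.1646]), array([0.5095, 0.0633])] [array([ 0.6426, -0.1916]), array([ 0.4743, -0.1641]), array([0.5111, 0.0636])]
[ 0.57517478 -0.06466713  0.018     ] [ 0.98835605 -0.15215889] [0.14895131 0.98884453] -8.752058132726575 -8.566158481262283
0.0
0.2574792991033251
0.32632480138762765
0.19946059209987868
post [0.58709088 0.01444043]
strap end top [ 0.7169887  -0.02147242  0.102     ] 0.13477082791946227
strap end scene [ 0.71520113 -0.01527657  0.097     ]
lever [0.51544044 0.03728799 0.18      ] [0.50530624 0.02680326 0.18      ]
lever [0.5135867  0.03687455 0.19      ] [0.51344955 0.03426391 0.19      ]
lever [0.51173295 0.03646111 0.2       ] [0.52159287 0.04172456 0.2       ]
post base [0.58883577 0.01384811 0.02      ] [0.5891485  0.01530245 0.02      ]
jar [0.73985491 0.08662511]
lid [0.65280793 0.12302769]
brush [ 0.741681   -0.06123967]
stamp [0.5548588  0.14091911]
spare [ 0.59796507 -0.24125979]
dish [ 0.50757099 -0.23746389]
bottle [ 0.59716276 -0.34103742  0.        ] [ 0.58675112 -0.34808135  0.17      ]
```

Emit:
{"name": "drive_tool", "arguments": {
  "steps": [
    [4,-5,0.5,0,0,0.02,1],
    [8,-10.5,1,0,0,0.04,1],
    [12,-16,1,0,0,0.07,1],
    [16,-21.5,1,0,0,0.1,1],
    [20,-27,1,0,0,0.13,1],
    [24,-32,1,0,0,0.157,1],
    [28,-37.5,1,0,0,0.157,1],
    [32,-43,1,0,0,0.157,1],
    [36,-48.5,1,0,0,0.157,1],
    [38,-51,1,0,0,0.157,1]
  ],
  "force": 20
}}

```text
clock: 1.35
position: [0.6434, 0.0887, 0.2474]
tool_rot: [-0.424, -3.112, 0.0]
contact_force: [1.2, 0.8, -0.7]
opening: 0.007
```

Emit:
{"name": "drive_tool", "arguments": {
  "steps": [
    [1.6,-2.2,0,0,0,0,1],
    [3.3,-4.5,0,0,0,0,1],
    [3.3,-4.5,-1,0,0,0,1],
    [3.3,-4.5,-4,0,0,0,1],
    [3.3,-4.5,-7,0,0,0,1],
    [3.3,-4.5,-7,0,0,0,1]
  ]
}}

```text
clock: 2.1
position: [0.6724, 0.0468, 0.1741]
tool_rot: [-0.42, -3.106, 0.001]
contact_force: [-0.0, 0.1, 1.3]
opening: 0.004
```

Run:
```python
from station import r
import cv2
s=r.observe();print(s['clock'],s['position'],s['tool_rot'],s['joints'])
for n in("scene","wrist","top"):
    im=r.read_camera(n)[:,:,::-1]
    if n=="scene": im=cv2.resize(im[130:370,120:400],None,fx=2.5,fy=2.5)
    cv2.imwrite(f"pics/{n}1.png",im)
```

```text
2.1 [0.67241633 0.04678396 0.17410711] [-4.20339410e-01 -3.10590655e+00  1.29714819e-03] [ 0.05208995  0.58464388 -0.23235708  1.53822013  0.14619833  1.04325097
  1.08409954]
```

View pics/scene1.png

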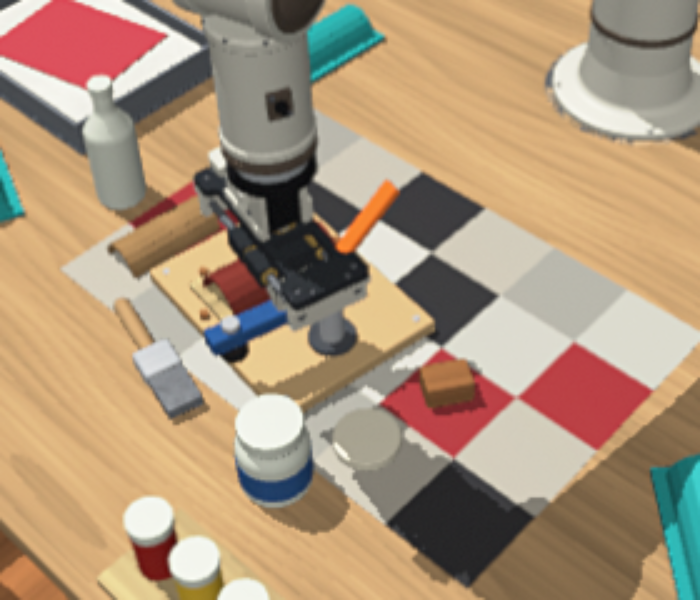

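View pics/wrist1.png

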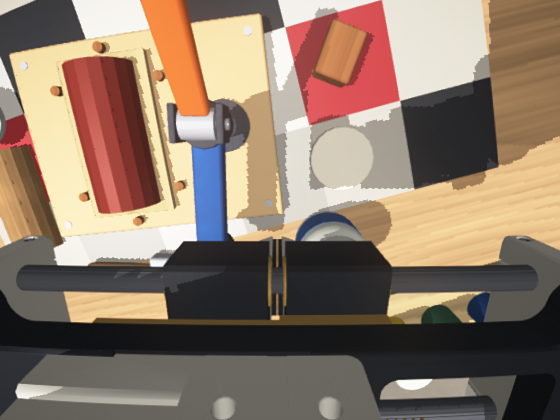

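Run:
```python
from station import r
from h import *
c=r.calibration('wrist');s=r.observe();print(s['clock'],s['position'],c['xyz'],c['xyz']-s['position'])
P=s['position'];print(onz(c,(209,130),.13))
print([onz(c,p,.102)[:2] for p in[(194,150),(225,150),(197,235),(231,235)]])
print(R.from_rotvec(s['tool_rot']).inv().apply(c['xyz']-P))
u=np.array([.9636,-.267]);d=P[:2]-[.588,.0145];print(d@u,d@[.267,.9636])
```

```text
2.25 [0.676118   0.0464977  0.17888898] [0.60731898 0.06543865 0.3258161 ] [-0.06879902  0.01894094  0.14692712]
[0.59573049 0.02280499 0.13      ]
[array([0.60498837, 0.00086856]), array([0.61144046, 0.02373037]), array([ 0.67076112, -0.02008765]), array([0.67823686, 0.00704661])]
[ 7.11936610e-02  3.38932314e-05 -1.47007157e-01]
0.0763671209578991 0.054360494332228414
```

View pics/top1.png

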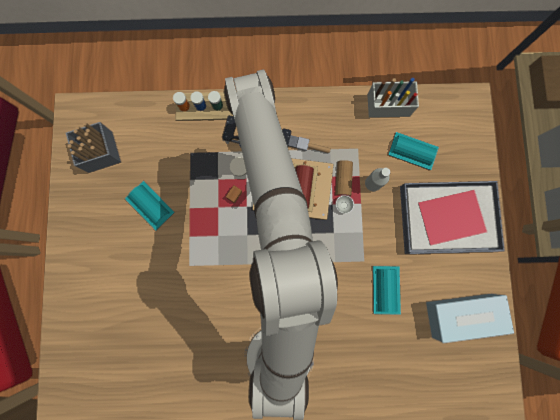

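Emit:
{"name": "drive_tool", "arguments": {
  "steps": [
    [0,0,-3,0,0,0,1],
    [0,0,-6,0,0,0,1],
    [0,0,-9,0,0,0,1],
    [0,0,-9,0,0,0,1],
    [0,0,-9,0,0,0,1]
  ]
}}

```text
clock: 2.88
position: [0.6771, 0.0459, 0.0898]
tool_rot: [0.424, 3.11, 0.001]
contact_force: [0.3, 0.9, -0.2]
opening: 0.003
```

```bash
cat > plan.py <<'E'
import numpy as np
P=np.array([.588,.0145])
def tcp(phi,rho,t):
    p=np.radians(phi);return P+rho*np.array([np.cos(p),np.sin(p)])+t*np.array([-np.sin(p),np.cos(p)])
def show(cur,phi_now,rows):
    for ph,rho,t in rows:
        d=(tcp(ph,rho,t)-cur)*100;print(ph,d.round(1),round(np.radians(ph-phi_now),2))
E
python3 - <<'E'
from plan import *
c=np.array([.6771,.0459])
show(c,-15.5,[(-15.5,.088,.045),(-15.5,.088,.035)]+[(-15.5-6*k,.088,.031) for k in range(1,9)])
E
```

```text
-15.5 [ 0.8 -1.2] 0.0
-15.5 [ 0.5 -2.1] 0.0
-21.5 [ 0.4 -3.5] -0.1
-27.5 [ 0.3 -4.5] -0.21
-33.5 [ 0.1 -5.4] -0.31
-39.5 [-0.1 -6.3] -0.42
-45.5 [-0.5 -7.2] -0.52
-51.5 [-1.  -8.1] -0.63
-57.5 [-1.6 -8.9] -0.73
-63.5 [-2.2 -9.6] -0.84
```

Emit:
{"name": "drive_tool", "arguments": {
  "steps": [
    [0.8,-1.2,0,0,0,0,1],
    [0.5,-2.1,0,0,0,0,1],
    [0.4,-3.5,0,0,0,-0.1,1],
    [0.3,-4.5,0,0,0,-0.21,1],
    [0.1,-5.4,0,0,0,-0.31,1],
    [-0.1,-6.3,0,0,0,-0.42,1],
    [-0.5,-7.2,0,0,0,-0.52,1],
    [-1.0,-8.1,0,0,0,-0.63,1]
  ]
}}

```text
clock: 3.88
position: [0.6662, -0.0358, 0.0886]
tool_rot: [1.373, 2.825, 0.002]
contact_force: [1.2, 1.7, -0.2]
opening: 0.004
```

Run:
```python
from station import r
import cv2
s=r.observe();print(s['clock'],s['position'],s['tool_rot'],s['joints'],s['contact_force'])
for n in("scene","wrist"):
    im=r.read_camera(n)[:,:,::-1]
    if n=="scene": im=cv2.resize(im[130:370,120:400],None,fx=2.5,fy=2.5)
    cv2.imwrite(f"pics/{n}2.png",im)
print(r.observe()['position'])
```

```text
3.875 [ 0.6661713  -0.03584533  0.08862239] [1.37279265e+00 2.82456958e+00 2.33425405e-03] [ 0.05674493  0.65676469 -0.06063184  1.62098592  0.04753291  0.86366594
  0.64386683] [ 1.1636478   1.66629891 -0.23139851]
[ 0.66552522 -0.03755826  0.08837958]
```

View pics/scene2.png

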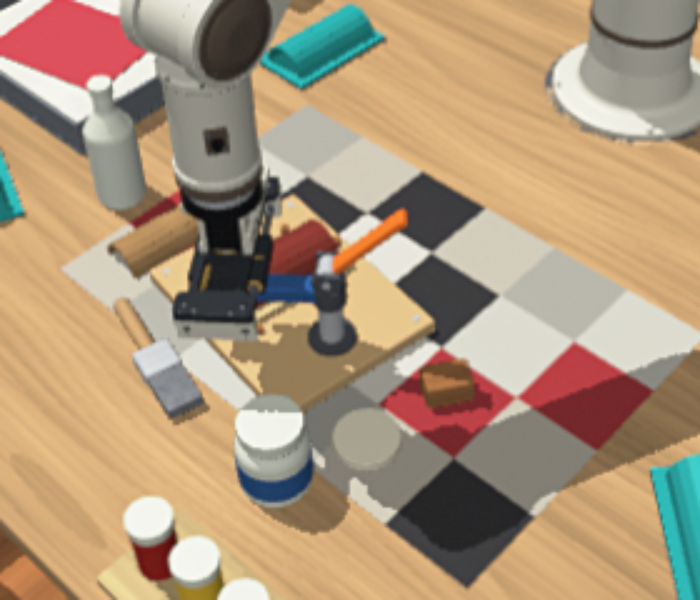

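View pics/wrist2.png

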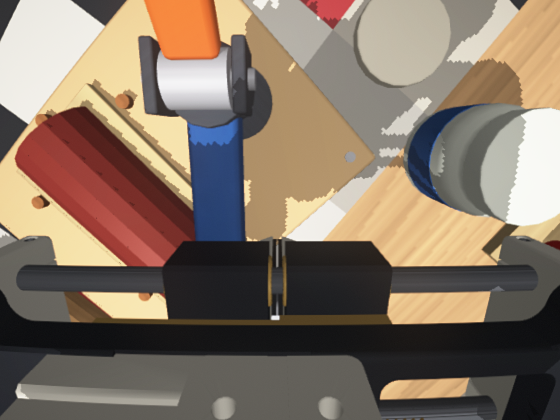

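The strap has swung about halfway, and forces are low (about 2 N). Continuing.

Run:
```python
from plan import *
show(tcp(-51.5,.088,.031),-51.5,[(-51.5-6*k,.088,.031) for k in range(1,8)]+[(-96,.088,.031),(-98.5,.088,.031),(-100,.088,.031),(-101,.088,.031),(-103,.088,.031)])
```

```text
-57.5 [-0.6 -0.8] -0.1
-63.5 [-1.2 -1.5] -0.21
-69.5 [-1.9 -2.2] -0.31
-75.5 [-2.7 -2.8] -0.42
-81.5 [-3.5 -3.3] -0.52
-87.5 [-4.4 -3.7] -0.63
-93.5 [-5.3 -4. ] -0.73
-96 [-5.7 -4.1] -0.78
-98.5 [-6.1 -4.2] -0.82
-100 [-6.4 -4.2] -0.85
-101 [-6.5 -4.3] -0.86
-103 [-6.9 -4.3] -0.9
```

Emit:
{"name": "drive_tool", "arguments": {
  "steps": [
    [-0.6,-0.8,0,0,0,-0.1,1],
    [-1.2,-1.5,0,0,0,-0.21,1],
    [-1.9,-2.2,0,0,0,-0.31,1],
    [-2.7,-2.8,0,0,0,-0.42,1],
    [-3.5,-3.3,0,0,0,-0.52,1],
    [-4.4,-3.7,0,0,0,-0.63,1],
    [-5.0,-3.9,0,0,0,-0.7,1],
    [-5.3,-4.0,0,0,0,-0.77,1],
    [-5.3,-4.0,0,0,0,-0.82,1],
    [-5.3,-4.0,0,0,0,-0.82,1]
  ]
}}

```text
clock: 5.22
position: [0.6133, -0.0761, 0.0883]
tool_rot: [2.379, 2.05, 0.001]
contact_force: [0.5, -0.1, 0.3]
opening: 0.003
```

Emit:
{"name": "drive_tool", "arguments": {
  "steps": [
    [-0.2,0,0,0,0,0,1],
    [-0.4,0,0,0,0,0,1],
    [-0.4,0,0,0,0,0,1]
  ]
}}

```text
clock: 5.6
position: [0.6085, -0.0755, 0.0878]
tool_rot: [-2.381, -2.049, -0.0]
contact_force: [1.1, -1.0, 0.6]
opening: 0.007
```

Emit:
{"name": "drive_tool", "arguments": {
  "steps": [
    [-0.2,0,0,0,0,0,1],
    [-0.3,0,0,0,0,0,1],
    [-0.3,0,0,0,0,0,1]
  ]
}}

```text
clock: 5.98
position: [0.6055, -0.0754, 0.0877]
tool_rot: [-2.381, -2.049, 0.0]
contact_force: [1.3, -1.4, 0.2]
opening: 0.006
```

Emit:
{"name": "drive_tool", "arguments": {
  "steps": [
    [-0.2,0,0,0,0,0,1],
    [-0.3,0,0,0,0,0,1],
    [-0.3,0,0,0,0,0,1]
  ]
}}

```text
clock: 6.35
position: [0.6028, -0.0754, 0.0877]
tool_rot: [2.381, 2.049, 0.0]
contact_force: [2.3, -0.5, -0.5]
opening: 0.006
```

Run:
```python
from station import r
import cv2
s=r.observe();print(s['clock'],s['position'],s['tool_rot'],s['joints'],s['contact_force'])
for n in("scene","wrist"):
    im=r.read_camera(n)[:,:,::-1]
    if n=="scene": im=cv2.resize(im[130:370,120:400],None,fx=2.5,fy=2.5)
    cv2.imwrite(f"pics/{n}3.png",im)
```

```text
6.35 [ 0.6028188  -0.07539127  0.08772607] [2.38148756e+00 2.04866446e+00 4.74083126e-04] [-0.0254783   0.57329379  0.13969381  1.78699044 -0.10683832  0.7882831
  0.01758049] [ 2.34988292 -0.50504836 -0.50986365]
```

View pics/scene3.png

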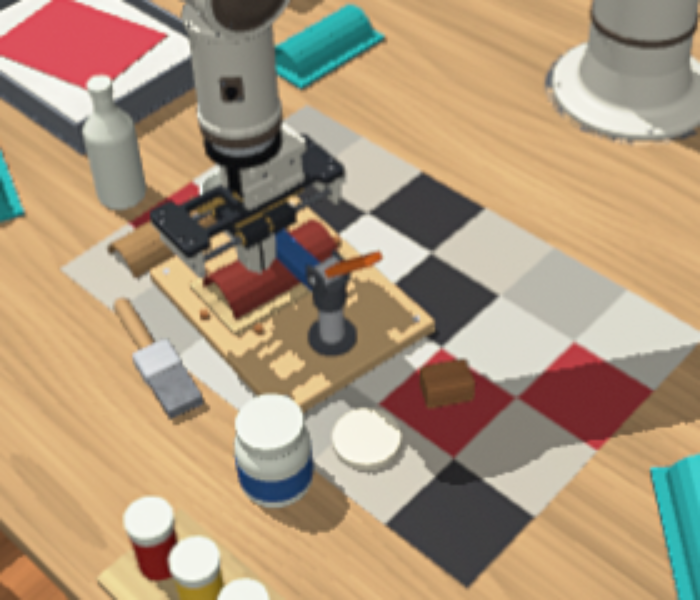

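View pics/wrist3.png

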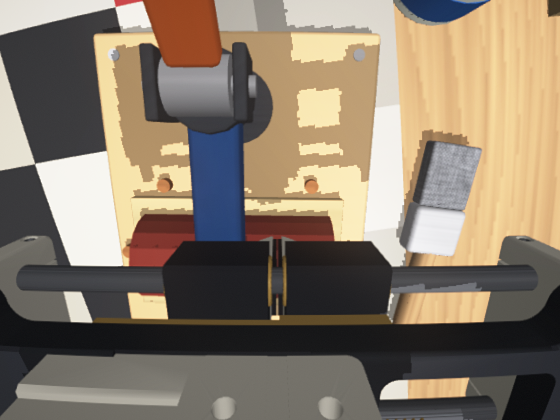

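Emit:
{"name": "drive_tool", "arguments": {
  "steps": [
    [-0.2,0,0,0,0,0,1],
    [-0.4,0,0,0,0,0,1],
    [-0.4,0,0,0,0,0,1]
  ]
}}

```text
clock: 6.82
position: [0.6026, -0.0753, 0.0882]
tool_rot: [2.377, 2.046, 0.009]
contact_force: [12.2, -1.2, -8.5]
opening: 0.007
```

Emit:
{"name": "drive_tool", "arguments": {
  "steps": [
    [-0.2,0,0,0,0,0,1],
    [-0.4,0,0,0,0,0,1],
    [-0.4,0,0,0,0,0,1]
  ]
}}

```text
clock: 7.2
position: [0.6023, -0.0753, 0.0889]
tool_rot: [2.373, 2.042, 0.017]
contact_force: [20.3, -1.0, -13.8]
opening: 0.004
```

The force rose to 20 N with no further travel, so the strap is at its stop. Now I back off and rise.

Emit:
{"name": "drive_tool", "arguments": {
  "steps": [
    [1.5,0,0,0,0,0,1],
    [3,0,0,0,0,0,1],
    [3,0,4,0,0,0,1],
    [3,0,9,0,0,0,1],
    [3,0,14,0,0,0,1],
    [3,0,16,0,0,0,1],
    [3,0,16,0,0,0,1]
  ]
}}

```text
clock: 8.07
position: [0.6252, -0.0752, 0.2494]
tool_rot: [2.38, 2.048, 0.003]
contact_force: [0.9, 0.0, -0.1]
opening: 0.005
```

Run:
```python
from station import r
from h import *
s=r.observe();print(s['clock'],s['position'],s['tool_rot'],s['contact_force'])
y=R.from_rotvec(s['tool_rot']).apply([0,1,0]);print('yaw y',np.degrees(np.arctan2(y[1],y[0])))
c=r.calibration('wrist')
im=r.read_camera("wrist")[:,:,::-1];cv2.imwrite("pics/wrist4.png",im)
hsv=cv2.cvtColor(np.ascontiguousarray(im),cv2.COLOR_BGR2HSV)
m=cv2.inRange(hsv,(105,120,30),(125,255,255));m[250:]=0
n,l,st,ce=cv2.connectedComponentsWithStats(m);k=1+np.argmax(st[1:,4]);print(st[k])
E=[]
for v in range(0,250,10):
    x=np.where(l[v]==k)[0]
    if len(x)>8:E.append(onz(c,((x[0]+x[-1])/2,v),.102)[:2]);print(v,x[0],x[-1],E[-1].round(4))
im=r.read_camera("scene")[:,:,::-1];im=cv2.resize(im[130:370,120:400],None,fx=2.5,fy=2.5);cv2.imwrite("pics/scene4.png",im)
```

```text
8.075 [ 0.62515766 -0.07515279  0.24936382] [2.38032577 2.04830667 0.00327231] [ 0.90522525  0.02773866 -0.0964701 ]
yaw y -8.575054143124941
[ 215  132   26  109 2063]
140 215 237 [ 0.5842 -0.007 ]
150 216 237 [ 0.5828 -0.0167]
160 216 237 [ 0.5809 -0.0265]
170 216 238 [ 0.5794 -0.0365]
180 217 238 [ 0.578  -0.0467]
190 217 238 [ 0.576 -0.057]
200 218 239 [ 0.5749 -0.0677]
210 218 239 [ 0.5728 -0.0783]
240 220 239 [ 0.5674 -0.1118]
```

View pics/wrist4.png

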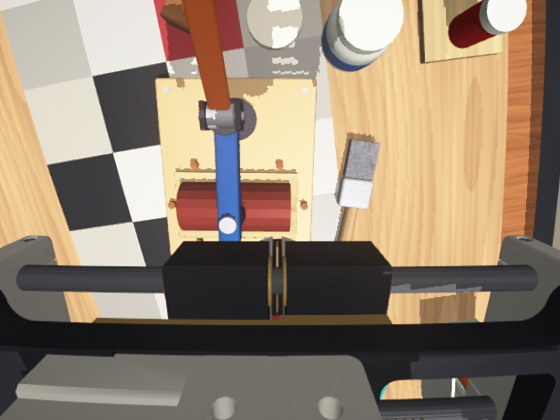

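View pics/scene4.png

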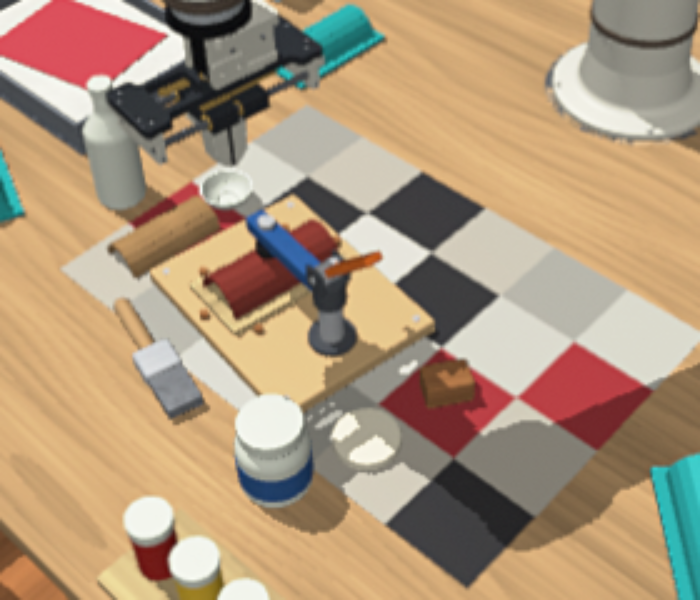

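The measured strap direction is -99.1° against -98.7° expected, so it is at the stop over the tube. Next I move above the lever press point.

Emit:
{"name": "drive_tool", "arguments": {
  "steps": [
    [-0.8,4,0,0,0,0,1],
    [-1.8,9,0,0,0,0,1],
    [-2.5,13,0,0,0,0,1],
    [-2.9,14.4,0,0,0,0,1],
    [-2.9,14.4,0,0,0,0,1],
    [-2.9,14.4,-2,0,0,0,1],
    [-2.9,14.4,-2,0,0,0,1]
  ]
}}

```text
clock: 9.05
position: [0.5946, 0.0656, 0.2258]
tool_rot: [-2.384, -2.044, 0.007]
contact_force: [-0.6, -0.7, 0.0]
opening: 0.006
```

Run:
```python
from station import r
from h import *
s=r.observe();print(s['clock'],s['position'],s['contact_force'])
im=r.read_camera("scene")[:,:,::-1];im=cv2.resize(im[130:330,160:360],None,fx=3,fy=3);cv2.imwrite("pics/scene5.png",im)
```

```text
9.05 [0.59460234 0.06564194 0.22576052] [-0.55420076 -0.72493719  0.005797  ]
```

View pics/scene5.png

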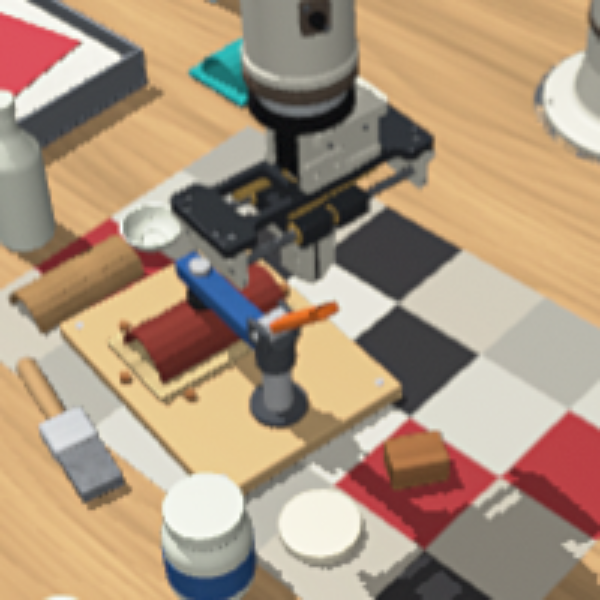

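Run:
```python
from station import r
from h import *
s=r.observe();c=r.calibration('scene')
print((proj(c,[s['position']-[0,0,.011],[.588,.0145,.118],[.588+.0107,.0145+.07,.202],[.588+.0166,.0145+.1088,.118]])-[160,130])*3)
```

```text
[[308.85818629 270.78974644]
 [272.90642985 322.51449659]
 [323.96055817 297.23043101]
 [357.46841807 399.93506031]]
```

Emit:
{"name": "drive_tool", "arguments": {
  "steps": [
    [0.1,0.3,-1,0,0,0,1],
    [0.1,0.3,-1.7,0,0,0,1],
    [0.1,0.3,-2.4,0,0,0,1],
    [0.1,0.3,-3.1,0,0,0,1],
    [0.1,0.3,-3.8,0,0,0,1],
    [0.1,0.3,-4.5,0,0,0,1]
  ]
}}

```text
clock: 9.85
position: [0.5972, 0.0717, 0.1828]
tool_rot: [2.381, 2.049, 0.002]
contact_force: [-0.2, 0.2, 4.3]
opening: 0.003
```

Emit:
{"name": "drive_tool", "arguments": {
  "steps": [
    [0,-0.2,-0.7,0,0,0,1],
    [0,-0.2,-1.4,0,0,0,1],
    [0,-0.2,-2.1,0,0,0,1],
    [0,-0.2,-2.8,0,0,0,1],
    [0,-0.2,-3.4,0,0,0,1],
    [0,-0.2,-4,0,0,0,1],
    [0,-0.2,-4.3,0,0,0,1]
  ]
}}

```text
clock: 10.72
position: [0.5974, 0.072, 0.1399]
tool_rot: [-2.379, -2.05, -0.005]
contact_force: [0.3, 5.1, 7.2]
opening: 0.002
```

Emit:
{"name": "drive_tool", "arguments": {
  "steps": [
    [0,0,-0.2,0,0,0,1],
    [0,0,-0.4,0,0,0,1],
    [0,0,-0.4,0,0,0,1]
  ]
}}

```text
clock: 11.1
position: [0.5974, 0.0722, 0.136]
tool_rot: [-2.379, -2.05, -0.005]
contact_force: [1.1, 4.7, 5.2]
opening: 0.002
```

Emit:
{"name": "drive_tool", "arguments": {
  "steps": [
    [0,0,-0.2,0,0,0,1],
    [0,0,-0.4,0,0,0,1],
    [0,0,-0.4,0,0,0,1]
  ]
}}

```text
clock: 11.48
position: [0.5976, 0.0724, 0.1339]
tool_rot: [-2.379, -2.05, -0.006]
contact_force: [-3.8, 4.0, 17.6]
opening: 0.0
```

Emit:
{"name": "drive_tool", "arguments": {
  "steps": [
    [0,0,-0.2,0,0,0,1],
    [0,0,-0.4,0,0,0,1],
    [0,0,-0.4,0,0,0,1]
  ]
}}

```text
clock: 11.85
position: [0.5978, 0.0725, 0.1333]
tool_rot: [-2.379, -2.05, -0.008]
contact_force: [-12.8, 3.2, 40.3]
opening: 0.005
```

Force rises steeply at the predicted height (TCP 0.133), so the lever is at its hard stop. I release, raise straight up, move away and look.

Emit:
{"name": "drive_tool", "arguments": {
  "steps": [
    [0,0,1,0,0,0,1],
    [0,0,3,0,0,0,1],
    [0,0,7,0,0,0,1],
    [0,0,11,0,0,0,1],
    [-4,4,14,0,0,0,1],
    [-8,8,16,0,0,0,1],
    [-12,13,18,0,0,0,1],
    [-14,18,18,0,0,0,1],
    [-16,22,18,0,0,0,1],
    [-16,24,18,0,0,0,1]
  ]
}}

```text
clock: 13.1
position: [0.4342, 0.3118, 0.3067]
tool_rot: [-2.376, -2.054, 0.003]
contact_force: [1.1, 0.1, -0.5]
opening: 0.003
```

Emit:
{"name": "drive_tool", "arguments": {
  "steps": [
    [-2,4,0,0,0,0,1],
    [-4,8,0,0,0,0,1],
    [-5,12,0,0,0,0,1],
    [-5,12,0,0,0,0,1]
  ]
}}

```text
clock: 13.6
position: [0.3853, 0.432, 0.3063]
tool_rot: [-2.376, -2.053, 0.003]
contact_force: [-1.1, 0.5, 0.2]
opening: 0.005
```

Run:
```python
from station import r
from h import *
s=r.observe();print(s['clock'],s['position'],s['contact_force'])
a=r.read_camera("scene")[:,:,::-1];cv2.imwrite("pics/scene6.png",cv2.resize(a[180:340,140:320],None,fx=3.7,fy=3.7,interpolation=cv2.INTER_CUBIC))
b=r.read_camera("top")[:,:,::-1];cv2.imwrite("pics/top6.png",cv2.resize(b[120:240,220:380],None,fx=5,fy=5,interpolation=cv2.INTER_CUBIC))
c=r.calibration('scene');t=r.calibration('top')
u=np.array([.1504,.9886]);P=np.array([.588,.0145])
pts=[[*(P+.11*u),.118],[*(P-.135*u),.082]]
print('pred lever end, strap end scene',(proj(c,pts)-[140,180])*3.7,'top',(proj(t,pts)-[220,120])*5)
```

```text
13.6 [0.38527163 0.43197735 0.30625124] [-1.09668371  0.49617938  0.21581151]
pred lever end, strap end scene [[514.87303899 308.16080504]
 [300.92842984 144.68103474]] top [[ 78.703657   261.17537391]
 [450.94006916 319.21226206]]
```

View pics/scene6.png

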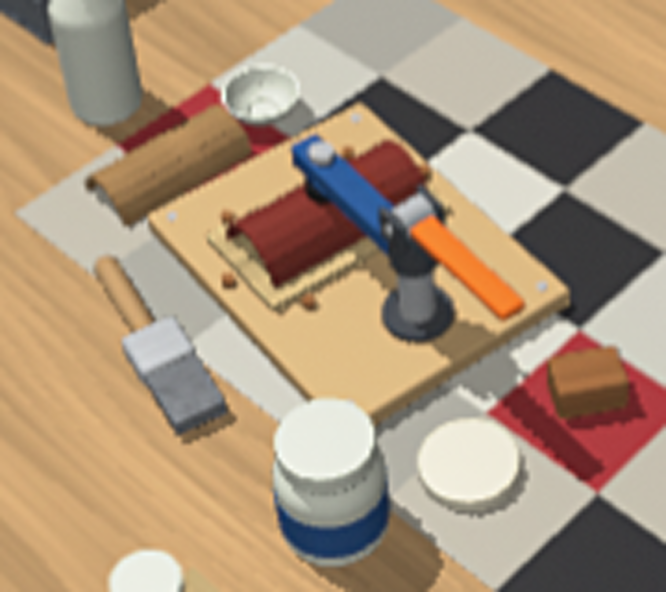

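View pics/top6.png

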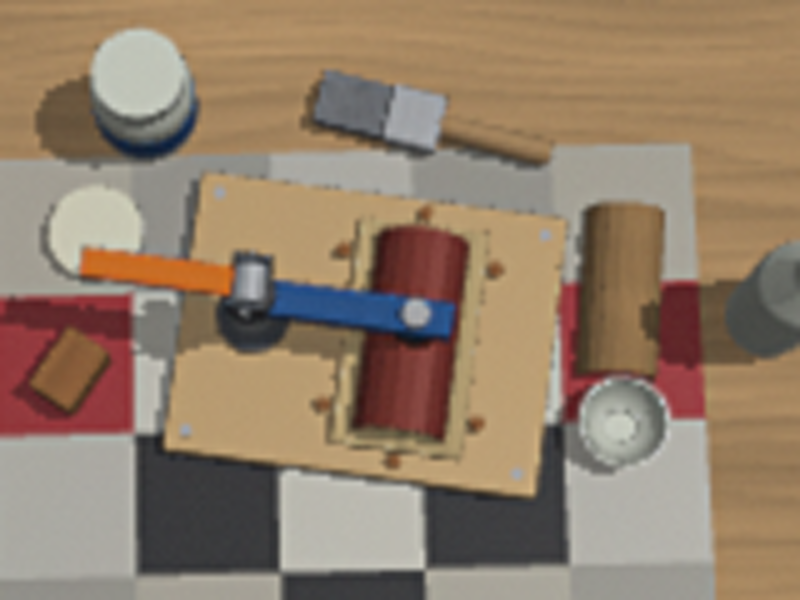

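The lever end is at scene-crop (512,308) and top-crop (81,263), against predictions of (515,308) and (79,261). The strap end is at top-crop (454,319) against (451,319). The work and bystanders are at the same pixels as before, so I hand the job in.

Run:
```python
from station import r
print(r.close_job(), r.observe()['clock'])
```

```text
the job is handed in; nothing more can be done
the job is handed in; nothing more can be done
```

I pushed the blue strap round with closed fingers until it met its stop over the red-brown half-tube. Only then did I press the orange lever down to its stop, after which I raised the hand clear and handed the job in at about 13.7 s.

**Strap:** at the stop the force rose to about 20 N sideways (about 25 N in all) with no further travel. The strap pointed at -99.1°, against -98.7° expected.

**Lever:** it stopped at the predicted height (TCP at 0.133 m), where the press peaked at about 40 N downward (about 42 N in all). That press was made by the fingertips. The 40 N limit is stated for the arm and the gripper's body, so I don't think it applies, but it was firmer than needed.

**Last pictures:** the lever and strap ends were within about 3 enlarged-crop pixels of the fully down, fully round positions, which is under 1 camera pixel. The glued piece and everything else in the crops had not visibly moved. No checks failed.

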